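# Load the dish carousel and hold its index plunger out

### The job

Stack the two petri dishes that lie on the worktop squarely on the dish already standing on the carousel, so that the three make one straight pile with their edges flush. Then take the black knob of the carousel's sprung index plunger, pull it straight up as far as it will go and finish while still holding it there, with the pin clear of its hole, so that I can turn the table. Leave the other things standing where they are.

Things in the scene. Friction and masses are not known exactly. Their poses are not given: they have to be found in the camera images.
- carousel: fixed, does not turn: aluminium disc 190 mm across, top 28 mm above the worktop, hub 26 mm wide and 6 mm high, three rubber pads (62 mm wide, 3 mm high) 55 mm from the axis; the pad at local +y carries a dish. At local -y an upright (to 121 mm out; foot to 138) holds an arm, top at 65 mm, with the upright plunger 84 mm from the axis. Origin on the disc's axis at worktop height, z up
- pile_pad (a point): centre of the top face of the pad that carries the bottom dish, 31 mm above the worktop; axes as the carousel
- seat_hole (a point): mouth of the index hole in the table's rim under the plunger, on the table's top face (28 mm above the worktop); axes as the carousel, z up
- pin_tip (a point): lower end of the plunger's steel pin (8 mm thick), 9 mm below the hole's mouth when seated; z up
- plunger (a joint): pull of the index plunger: 0 = seated, grows as the knob is pulled straight up, 0.020 = fully back against its stop (m). A spring draws it down with about 5 N when seated and 12 N when fully back; it snaps back when let go
- knob (a point): round black knob on top of the plunger, straight-sided, 28 mm across and 28 mm high; this point is the centre of its underside, 78 mm above the worktop while seated; z up. Nothing stands beside it at its height; below it is a 25 mm wide lock nut, its top 71 mm above the worktop, and a sleeve, 18 mm wide, up to 76 mm
- dish_base: closed petri dish, 59 mm across, 16 mm high, standing on the carousel's pad: bottom of the pile; origin at the centre of its underside, z up. Loose
- dish_a: closed petri dish like the one on the carousel, 59 mm across, 16 mm high, lying loose on the worktop to one side of the carousel; origin at the centre of its underside, z up. Its top is flat; dishes do not lock into one another
- dish_b: second such dish, 59 mm across, 16 mm high, lying loose on the worktop at the other side; origin at the centre of its underside, z up. Either dish may go on first. A lamp on a wall arm hangs behind the robot (head at about x -0.04, y 0.19, z 0.62 m): lean the tool, wrist farther out than the tips, if an elbow would swing back into it
- cup: bystander, loose, to be left alone: sample cup with a screw lid, 60 mm wide, 62 mm high; origin at the centre of its underside
- dropper: bystander, loose, to be left alone: dropper bottle with a rubber bulb, 31 mm wide, 112 mm high; origin at the centre of its underside
- small_bottle: bystander, loose, to be left alone: small round bottle with a screw cap, 29 mm wide, 59 mm high; origin at the centre of its underside
Mind the look-alikes: they are no part of the job. What is shaped like the dish_base but purple is not meant. Leave any blue look-alike of the dish_a alone.

How it is judged:
By the outcome, as a careful person would: the job done as asked, in the order asked, and still so for the second after the job is handed in, while the arm keeps its last pose, push and grip.
It also fails if it takes over 62 s, if anything falls off the work surface, if the arm or the gripper's body presses on something with over 40 N, if the wrist force passes 120 N, or if a joint passes its speed limit or range.

### The arm

A 7-joint arm with a two-finger parallel gripper is mounted at the origin on a cart in front of the work surface, level with it; the furniture and walls round the work are solid. World frame = base frame: x ahead of the robot, y to its left, z up, the work surface at z = 0. Lengths are in m, angles in rad, forces in N, time in s.
With the tool pointing down it reaches from about 0.4 to 0.925 m from the base axis. Payload 5.6 kg.
Tool frame: the origin (TCP) lies at the very end of the fingers, on their centre line; the grasp point (between the pads) lies 19 mm behind it; z points along the fingers, y is the line along which they close (so a half turn about z gives the same grasp; the last joint's range is limited). The gripper opens to 85 mm and grips with 20 to 120 N. Pads are 22 mm wide; open, the fingers measure 114 mm over their backs; the gripper's body (76 mm by 85 mm) begins 54 mm behind the grasp point. The pads swing forward as they close: fully open they stand 13 mm farther back than shut.
Start: joints at [-1.298, 0.468, -0.012, 1.603, 0.006, 1.071, -0.056], TCP at [0.202, 0.618, 0.231] pointing down, gripper open.
Joint ranges: [-2.53, 2.53], [-0.31, 2.02], [-1.57, 1.55], [0.28, 2.44], [-1.29, 4.43], [0.15, 1.84], [-2.92, 2.92]. Speed limits (rad/s): [2.57, 2.57, 3.14, 3.14, 3.14, 3.14, 3.14].

### API

Orientations are given as a 3x3 rotation matrix whose columns are the frame's x, y, z axes.
In Python, from station import readout, cams, robot gives the robot as it stands.
- The arm moves only by the shell command python3 -m crank 'ROWS' [OPENING] [FORCE]. ROWS is JSON, a list of rows, each an object of numbers: "x", "y", "z": the shift along the world's x, y, z in mm; "spin": the turn about the world's z in degrees. A call has 1 to 10 rows; each row shifts and turns the commanded pose from where the row before left it; what a row does not reach is not made up. A row lasts 1/8 s, in which the tool goes at most 62.5 mm and 10.7 degrees, less where a joint would pass 70% of its speed; a pose out of reach is approached as far as the arm can. A call with a gripper value outside its range is refused whole. OPENING is the opening, from -1 (shut) to 1 (fully open), set as the call begins (- or left out, the last holds). The fingers move at their own pace and stop on an object; FORCE is the grip in N (left out, the last holds). Time passes only in rows, so rows that do not move let the fingers close. It gives the time, the measured TCP pose, the force, the opening and the grip force at its end, in the units of the state.
- readout.read_state(): the state, without advancing time (a new reading comes with each control period).
- cams.capture(name): name is "scene" or "top" or "wrist"; returns the picture (400x640x3 uint8, blue, green, red); there is no depth.
- cams.calibration(name): a dict with "camera_matrix" (3x3 intrinsics, pixels), "k1" (the pictures are not rectified: a ray, as slopes to the right and down, at radius r is drawn at 1 + k1 r^2 times it, then the intrinsics apply), "R" (3x3) and "t" (3): a world point X has camera coordinates R X + t; the wrist camera has in their place "tool_from_camera" (4x4, takes a point from camera to tool coordinates, whose origin is the TCP and whose axes are the flange's). Camera axes: x right, y down, z forward; pixel columns grow to the right and rows downward; lengths in m; the calibration is good to about 2 mm. A picture is of the moment at which its call begins: read the wrist's pose just before it. calibration takes no time and is no camera call.
- robot.close_job(): hands the job in; it is judged then, once.
The state is a dict: "clock": time; "joint_pos": joint angles; "qd": joint speeds; "tau": joint torques, N m; "tcp_pos": TCP position; "orientation": TCP orientation; "wrist_force": force on the tool from outside, world axes, zero at the start; "moment": the same for the moment, N m; "gripper_width": finger opening in m; "finger_force": force on a finger pad.
Only numpy, scipy, OpenCV 4.12 (cv2) and the standard library are available. Lean on these libraries where they do the work, as an engineer would, in place of code of your own. Each camera call takes 0.05 s, during which the arm holds its last target. There are 200 camera calls.

## Working session

There is one attempt and no reset: what is moved stays moved. The work goes in short steps, Python scripts to look and compute and a shell command to move; the robot and the scene stay as the last step left them, time stands still between calls to the robot, and variables do not carry over. Pictures are saved under pics/ and viewed, at most 10 in all, crops included, and the job is handed in when it is done.

```bash
ls; mkdir -p pics; python3 - <<'E'
from station import readout, cams
import cv2,numpy as np
s=readout.read_state(); print(s['clock'],s['tcp_pos'],s['orientation'],s['gripper_width'])
for n in ["scene","top","wrist"]:
    im=cams.capture(n); cv2.imwrite(f"pics/{n}0.png",im)
    c=cams.calibration(n); print(n,{k:np.round(v,4).tolist() for k,v in c.items()})
a=cv2.imread("pics/scene0.png");b=cv2.imread("pics/top0.png")
cv2.imwrite("pics/both0.png",cv2.resize(np.vstack([a,b]),(480,600)))
E
```

```text
pics
0.0 [0.2017509  0.61728029 0.23030793] [[-9.50530403e-01  3.10631169e-01 -4.78631599e-04]
 [ 3.10631521e-01  9.50528713e-01 -1.79580346e-03]
 [-1.02879450e-04 -1.85564385e-03 -9.99998273e-01]] 0.08538821291574226
scene {'camera_matrix': [[375.6504, 0.0, 317.8602], [0.0, 375.6504, 195.8477], [0.0, 0.0, 1.0]], 'k1': -0.0304, 'R': [[-0.9265, 0.3762, 0.0057], [0.1744, 0.4427, -0.8796], [-0.3334, -0.8139, -0.4758]], 't': [0.4581, -0.0224, 1.1779]}
top {'camera_matrix': [[398.4452, 0.0, 309.4335], [0.0, 398.4452, 201.5251], [0.0, 0.0, 1.0]], 'k1': -0.0568, 'R': [[0.0176, -0.9998, 0.0032], [-0.9951, -0.0179, -0.097], [0.0971, -0.0014, -0.9953]], 't': [-0.0167, 0.5287, 1.2488]}
wrist {'camera_matrix': [[318.3011, 0.0, 320.7552], [0.0, 318.3011, 196.9456], [0.0, 0.0, 1.0]], 'k1': -0.045, 'tool_from_camera': [[-0.0004, -0.9509, -0.3095, 0.0802], [1.0, -0.0006, 0.0006, 0.0009], [-0.0008, -0.3095, 0.9509, -0.143], [0.0, 0.0, 0.0, 1.0]]}
```

View pics/top0.png

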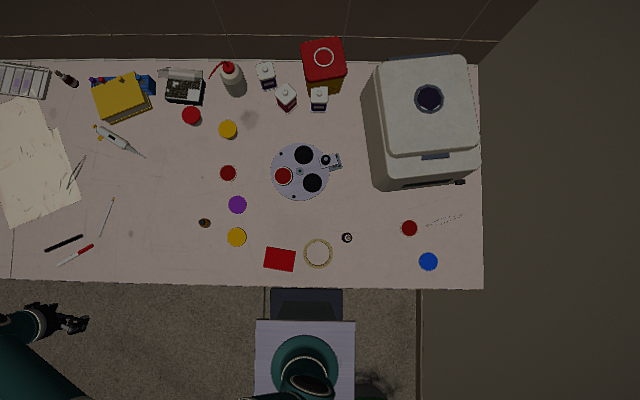

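View pics/scene0.png

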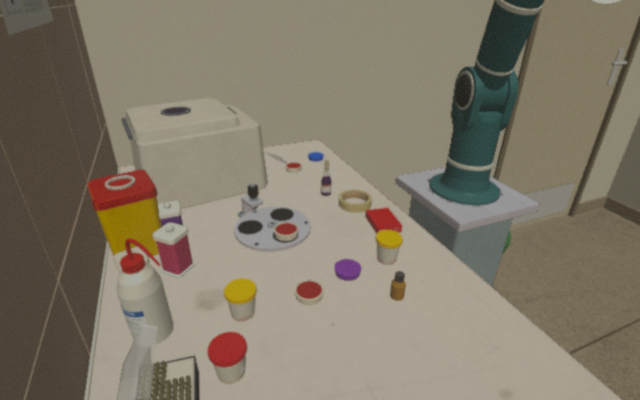

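The top view shows red dishes at (228,173), (409,228) and the base dish at (283,176). The look-alikes are purple (237,204), blue (428,261), the red cup lid (191,116) and the red card (280,259). The knob is at about (326,160). In the scene view the red dishes are at (309,292), (294,167) and (286,232), and the knob at (253,190).

```bash
cat > h.py <<'E'
from station import readout, cams
import cv2,numpy as np
def cam(name,st=None):
    c=cams.calibration(name); K=np.array(c['camera_matrix'])
    if name=='wrist':
        T=np.array(c['tool_from_camera']); Ro=np.array(st['orientation'])
        Rwc=Ro@T[:3,:3]; o=Ro@T[:3,3]+np.array(st['tcp_pos'])
    else:
        R=np.array(c['R']); Rwc=R.T; o=-R.T@np.array(c['t'])
    return K,c['k1'],Rwc,o
def ray(C,uv):
    K,k1,R,o=C
    n=cv2.undistortPoints(np.array([[uv]],float),K,np.array([k1,0,0,0,0]))[0,0]
    d=R@np.array([n[0],n[1],1]); return o,d/np.linalg.norm(d)
def plane(C,uv,z):
    o,d=ray(C,uv); return o+d*(z-o[2])/d[2]
def tri(C1,u1,C2,u2):
    o1,d1=ray(C1,u1);o2,d2=ray(C2,u2)
    s=np.linalg.lstsq(np.c_[d1,-d2],o2-o1,rcond=None)[0]
    p,q=o1+d1*s[0],o2+d2*s[1]; return (p+q)/2,np.linalg.norm(p-q)
def proj(C,X):
    K,k1,R,o=C
    return cv2.projectPoints(np.array([R.T@(np.array(X)-o)]),np.zeros(3),np.zeros(3),K,np.array([k1,0,0,0,0]))[0][0,0]
def reds(im,amin=20):
    h=cv2.cvtColor(im,cv2.COLOR_BGR2HSV)
    m=(((h[...,0]<8)|(h[...,0]>172))&(h[...,1]>150)&(h[...,2]>60)).astype(np.uint8)
    out=[]
    for c in cv2.findContours(m,cv2.RETR_EXTERNAL,cv2.CHAIN_APPROX_NONE)[0]:
        if cv2.contourArea(c)>amin:
            e=cv2.fitEllipse(c); out.append((e[0],e[1],cv2.contourArea(c),c))
    return out
def snap(tag=None):
    s=readout.read_state(); im=cams.capture('wrist')
    if tag: cv2.imwrite(f'pics/{tag}.png',im)
    return s,im,cam('wrist',s)
E
python3 - <<'E'
from h import *
S=cv2.imread('pics/scene0.png');T=cv2.imread('pics/top0.png');CS=cam('scene');CT=cam('top')
rs=reds(S);rt=reds(T)
for r in rs: print('S',np.round(r[0],1),np.round(r[1],1),r[2])
for r in rt: print('T',np.round(r[0],1),np.round(r[1],1),r[2],plane(CT,r[0],.016).round(3))
near=lambda L,p:min(L,key=lambda r:np.hypot(r[0][0]-p[0],r[0][1]-p[1]))[0]
for n,a,b in [('near',(309,292),(228,173)),('far',(294,167),(409,228)),('base',(286,232),(283,176))]:
    X,e=tri(CS,near(rs,a),CT,near(rt,b)); print(n,X.round(4),e.round(4))
print('knob',tri(CS,(253,187),CT,(326,160)))
for n,u in [('hub',(300,172)),('padtop',(304,155)),('padR',(313,183))]: print(n,plane(CT,u,.031).round(3))
for n,u in [('dropper',(347,238)),('purple',(237,204)),('blue',(428,261)),('redcup',(191,116)),('yel',(228,130)),('yel2',(237,237)),('ring',(318,254)),('smallb',(204,223)),('p1',(286,97)),('p2',(319,99)),('box',(373,190))]: print(n,plane(CT,u,.03).round(3))
a=cv2.resize(S[130:330,200:460],None,fx=2,fy=2,interpolation=2);b=cv2.resize(T[120:290,180:440],None,fx=2,fy=2,interpolation=2)
cv2.imwrite('pics/crop1.png',np.vstack([a[:260],b])[:600])
E
```

```text
S [226.9 349.1] [31.5 38.1] 940.0
S [308.7 289.5] [14.6 22.1] 251.0
S [135.6 257.4] [29.7 33.9] 419.0
S [285.9 228.5] [ 8.8 17.8] 120.0
S [383.5 219.5] [19.5 34.1] 472.0
S [119.4 182.1] [ 4.3 19.1] 60.5
S [119.9 189.7] [32.9 71.3] 1349.5
T [279. 259.] [23.2 34.6] 575.0 [0.345 0.086 0.016]
T [ 84.6 248.9] [ 3.2 18.5] 38.0 [0.362 0.719 0.016]
T [408.9 227.6] [14.4 15. ] 169.0 [ 0.451 -0.329  0.016]
T [282.5 175.4] [15.2 15.4] 182.0 [0.613 0.082 0.016]
T [227.3 172.6] [14.3 15.2] 167.0 [0.62  0.261 0.016]
T [190.5 114.5] [16.7 17.3] 226.0 [0.813 0.392 0.016]
T [221.3  69.6] [11.6 24.4] 81.5 [0.97  0.297 0.016]
T [323.1  58.1] [44.8 47.2] 1575.0 [ 1.016 -0.045  0.016]
near [0.6201 0.2613 0.0156] 0.0007
far [ 0.4634 -0.4056 -0.2852] 0.0025
base [0.6084 0.0794 0.0473] 0.0002
knob (array([ 0.6502906 , -0.05565239,  0.10098058]), np.float64(0.0017751137383079844))
hub [0.623 0.025 0.031]
padtop [0.679 0.013 0.031]
padR [ 0.588 -0.018  0.031]
dropper [ 0.415 -0.128  0.03 ]
purple [0.516 0.224 0.03 ]
blue [ 0.346 -0.386  0.03 ]
redcup [0.803 0.386 0.03 ]
yel [0.758 0.262 0.03 ]
yel2 [0.412 0.22  0.03 ]
ring [ 0.363 -0.037  0.03 ]
smallb [0.454 0.327 0.03 ]
p1 [0.872 0.076 0.03 ]
p2 [ 0.867 -0.033  0.03 ]
box [ 0.569 -0.21   0.03 ]
```

View pics/crop1.png

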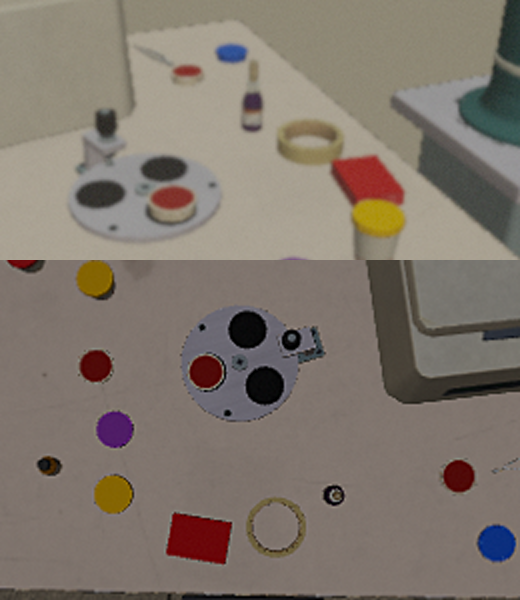

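The far dish at (0.451,-0.329) and the near one at (0.620,0.261) are the plain red pair. Purple and blue are excluded, and the red cup and red card aren't dishes. The near dish triangulates to z 0.0156 and the base to 0.047, which match the text. Next I'll go over the near dish.

```bash
python3 -m crank '[{"x":42,"y":-36,"z":-6},{"x":42,"y":-36,"z":-6},{"x":42,"y":-36,"z":-10},{"x":42,"y":-36,"z":-10},{"x":42,"y":-36,"z":-10},{"x":42,"y":-36,"z":-10},{"x":42,"y":-36,"z":-14},{"x":42,"y":-36,"z":-14},{"x":42,"y":-36,"z":-15},{"x":40,"y":-32,"z":-15}]' 1
python3 -m crank '[{},{}]'
cat > look.py <<'E'
from h import *
import sys
tag=sys.argv[1]; z=float(sys.argv[2])
s,im,C=snap(tag)
print(s['clock'],np.round(s['tcp_pos'],4),'R',np.round(s['orientation'],4).tolist(),'q',np.round(s['joint_pos'],2))
for r in reds(im,300):
    print(np.round(r[0],1),np.round(r[1],1),r[2],'plane',plane(C,r[0],z).round(4))
E
python3 look.py wa 0.0155
```

```text
0.15 [0.2018 0.6174 0.2306] R [[-0.9505, 0.3106, -0.0003], [0.3106, 0.9505, -0.0013], [-0.0001, -0.0013, -1.0]] q [-1.3   0.47 -0.01  1.6   0.01  1.07 -0.06]
[ 24.3 358. ] [45.9 59.8] 2044.5 plane [0.3413 0.0984 0.0155]validation failed for argument at $[0]...
validation failed for argument at $[0]...
```

View pics/wa.png

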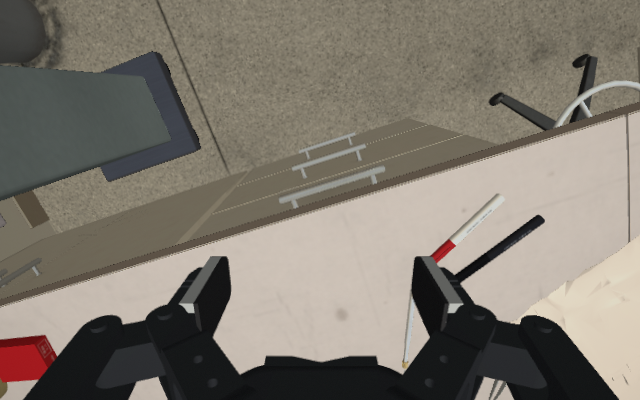

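The move was refused, so this is the start view: fingertips at about (220,265) and (425,265), with the bench edge behind. The rows probably need all four keys.

```bash
python3 -m crank '[{"x":42,"y":-36,"z":-6,"spin":0},{"x":42,"y":-36,"z":-6,"spin":0},{"x":42,"y":-36,"z":-10,"spin":0},{"x":42,"y":-36,"z":-10,"spin":0},{"x":42,"y":-36,"z":-10,"spin":0},{"x":42,"y":-36,"z":-10,"spin":0},{"x":42,"y":-36,"z":-14,"spin":0},{"x":42,"y":-36,"z":-14,"spin":0},{"x":42,"y":-36,"z":-15,"spin":0},{"x":40,"y":-32,"z":-15,"spin":0}]' 1
python3 -m crank '[{"x":0,"y":0,"z":0,"spin":0},{"x":0,"y":0,"z":0,"spin":0}]'
python3 look.py wa2 0.0155
```

```text
clock: 1.45
tcp_pos: [0.6213, 0.2602, 0.1207]
orientation: [[-0.95, 0.311, 0.0], [0.311, 0.95, -0.0], [-0.0, -0.0, -1.0]]
wrist_force: [0.1, 1.3, 0.3]
gripper_width: 0.0856
finger_force: 0.0
clock: 1.7
tcp_pos: [0.6194, 0.2622, 0.1208]
orientation: [[-0.951, 0.311, -0.001], [0.311, 0.951, 0.0], [0.001, -0.0, -1.0]]
wrist_force: [0.1, 0.8, -0.2]
gripper_width: 0.0854
finger_force: 0.0
1.7 [0.6194 0.2622 0.1208] R [[-0.9505, 0.3107, -0.0011], [0.3107, 0.9505, 0.0003], [0.0011, -0.0, -1.0]] q [-0.52  0.62  0.1   1.63 -0.08  0.9   0.87]
[ 98.2 262.8] [50.8 67. ] 2670.0 plane [0.617  0.0526 0.0155]
[321.2 195.9] [58.2 61.2] 2795.0 plane [0.6195 0.2637 0.0155]
```

```bash
python3 -m crank '[{"x":-3,"y":-46,"z":31,"spin":0},{"x":-3,"y":-46,"z":0,"spin":0},{"x":-3,"y":-46,"z":0,"spin":0},{"x":-3,"y":-45,"z":0,"spin":0},{"x":0,"y":0,"z":0,"spin":0},{"x":0,"y":0,"z":0,"spin":0}]' | head -2
python3 look.py wb 0.0465
```

```text
clock: 2.5
tcp_pos: [0.6077, 0.0811, 0.1529]
2.5 [0.6077 0.0811 0.1529] R [[-0.9513, 0.3083, 0.0007], [0.3083, 0.9513, 0.0015], [-0.0002, 0.0016, -1.0]] q [-0.28  0.49  0.13  1.77 -0.08  0.88  1.14]
[320.1 195.8] [57.9 61. ] 2772.0 plane [0.6079 0.0818 0.0465]
[518.4 136.9] [50.7 60.7] 2418.5 plane [0.6099 0.2464 0.0465]
```

View pics/wb.png

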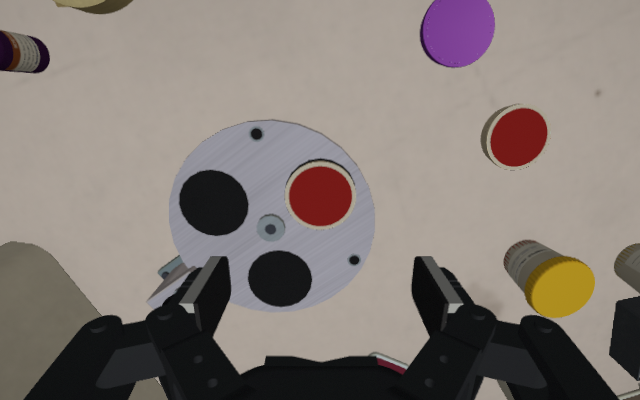

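```bash
python3 -m crank '[{"x":3,"y":46,"z":0,"spin":0},{"x":3,"y":46,"z":0,"spin":0},{"x":3,"y":46,"z":0,"spin":0},{"x":3,"y":45,"z":-32,"spin":0},{"x":0,"y":0,"z":-50,"spin":0},{"x":0,"y":0,"z":-40,"spin":0},{"x":0,"y":0,"z":-20,"spin":0},{"x":0,"y":0,"z":-5,"spin":0},{"x":0,"y":0,"z":0,"spin":0}]' 
python3 - <<'E'
from h import *
c=cams.calibration('wrist')
s1=dict(tcp_pos=[0.6194,0.2622,0.1208],orientation=[[-0.9505,0.3107,-0.0011],[0.3107,0.9505,0.0003],[0.0011,-0.0,-1.0]])
s2=dict(tcp_pos=[0.6077,0.0811,0.1529],orientation=[[-0.9513,0.3083,0.0007],[0.3083,0.9513,0.0015],[-0.0002,0.0016,-1.0]])
A,B=cam('wrist',s1),cam('wrist',s2)
print('a',tri(A,(321.2,195.9),B,(518.4,136.9)),'base',tri(A,(98.2,262.8),B,(320.1,195.8)))
E
python3 look.py wc 0.0155
```

```text
clock: 3.68
tcp_pos: [0.6207, 0.2626, 0.0064]
orientation: [[-0.951, 0.31, 0.002], [0.31, 0.951, 0.001], [-0.001, 0.001, -1.0]]
wrist_force: [0.2, -0.7, 0.7]
gripper_width: 0.0856
finger_force: 0.0
a (array([0.61950771, 0.26372422, 0.01551686]), np.float64(0.00015050878198713698)) base (array([0.60794223, 0.08179347, 0.04630101]), np.float64(2.885706321721126e-05))
3.675 [0.6207 0.2626 0.0064] R [[-0.9506, 0.3103, 0.0017], [0.3103, 0.9506, 0.001], [-0.0013, 0.0014, -1.0]] q [-0.51  0.78  0.09  1.66 -0.09  0.71  0.88]
[319.9 266. ] [ 93.3 106.9] 7832.5 plane [0.619  0.2638 0.0155]
```

View pics/wc.png

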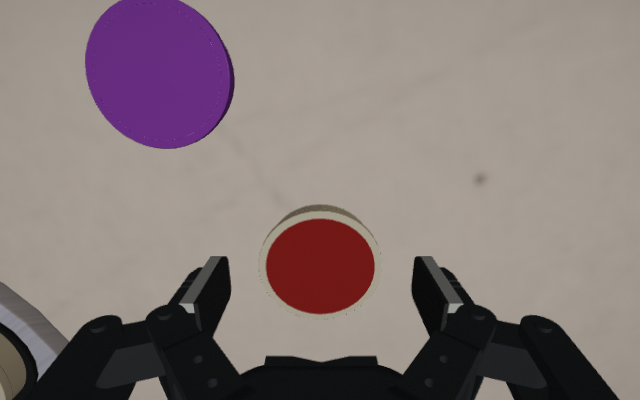

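Both heights check out: dish a top at 15.5 mm, base top at 46.3 mm. The dish at (320,266) sits between the open fingers, so I'll lower a little and close.

```bash
python3 -m crank '[{"x":-1,"y":1,"z":-6,"spin":0},{"x":0,"y":0,"z":0,"spin":0}]' >/dev/null
python3 -m crank '[{"x":0,"y":0,"z":0,"spin":0},{"x":0,"y":0,"z":0,"spin":0},{"x":0,"y":0,"z":0,"spin":0},{"x":0,"y":0,"z":0,"spin":0},{"x":0,"y":0,"z":0,"spin":0},{"x":0,"y":0,"z":0,"spin":0}]' -1 30
python3 look.py wd 0.0155
```

```text
clock: 4.72
tcp_pos: [0.6191, 0.2628, 0.0001]
orientation: [[-0.95, 0.311, 0.0], [0.311, 0.95, 0.0], [-0.0, 0.0, -1.0]]
wrist_force: [-1.7, -1.7, 5.9]
gripper_width: 0.0561
finger_force: 31.7
4.725 [6.191e-01 2.628e-01 1.000e-04] R [[-0.9505, 0.3108, 0.0003], [0.3108, 0.9505, 0.0001], [-0.0002, 0.0001, -1.0]] q [-0.51  0.78  0.08  1.66 -0.09  0.7   0.88]
[320.9 275.9] [ 95.6 111. ] 8335.0 plane [0.6189 0.2639 0.0155]
```

View pics/wd.png

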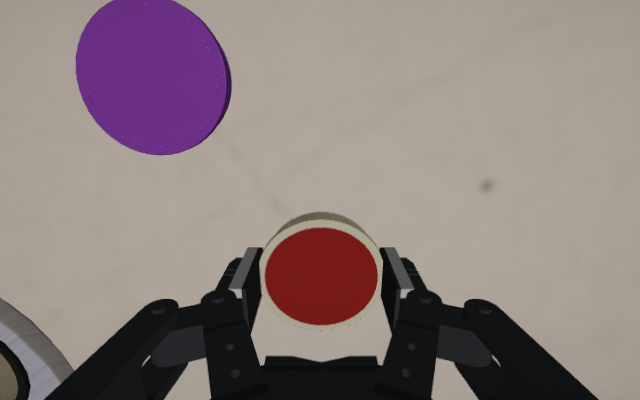

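The dish is gripped (width 56 mm, 32 N, centre at (321,276)). Now I'll lift it and carry it over the base.

```bash
python3 -m crank '[{"x":0,"y":0,"z":20,"spin":0},{"x":0,"y":0,"z":40,"spin":0},{"x":-2,"y":-37,"z":10,"spin":0},{"x":-3,"y":-50,"z":0,"spin":0},{"x":-3,"y":-50,"z":0,"spin":0},{"x":-2,"y":-35,"z":0,"spin":0},{"x":-1,"y":-10,"z":0,"spin":0},{"x":0,"y":0,"z":0,"spin":0},{"x":0,"y":0,"z":0,"spin":0}]'
python3 look.py we 0.0855
```

```text
clock: 5.9
tcp_pos: [0.6081, 0.0833, 0.0696]
orientation: [[-0.951, 0.308, 0.001], [0.308, 0.951, 0.001], [-0.0, 0.001, -1.0]]
wrist_force: [-0.0, 1.0, 0.5]
gripper_width: 0.0561
finger_force: 32.1
5.9 [0.6081 0.0833 0.0696] R [[-0.9514, 0.3081, 0.0006], [0.3081, 0.9514, 0.0014], [-0.0002, 0.0015, -1.0]] q [-0.26  0.61  0.09  1.81 -0.08  0.73  1.13]
[321.  275.9] [ 95.7 110.9] 8336.5 plane [0.6076 0.0846 0.0855]
[337.9 340.6] [155.1 276.7] 721.0 plane [0.6456 0.0812 0.0855]
```

View pics/we.png

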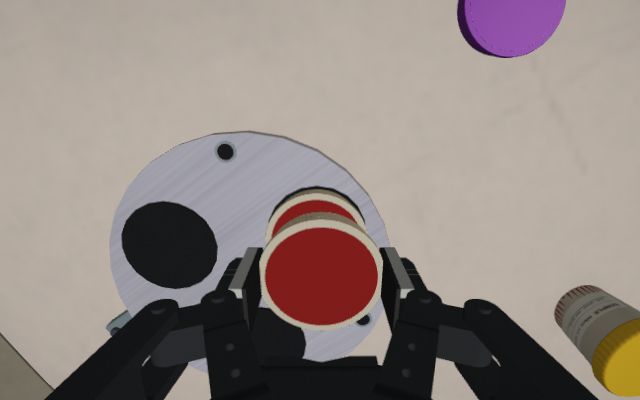

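No slip in the grip. The base top shows behind the held dish at about (315,220), and the dish needs 2.8 mm of -y.

```bash
python3 -m crank '[{"x":0,"y":-2.5,"z":-10,"spin":0},{"x":0,"y":0,"z":-8,"spin":0},{"x":0,"y":0,"z":0,"spin":0},{"x":0,"y":0,"z":0,"spin":0}]'
python3 look.py wf 0.0675
```

```text
clock: 6.45
tcp_pos: [0.6079, 0.0784, 0.0511]
orientation: [[-0.951, 0.311, -0.0], [0.311, 0.951, -0.0], [0.0, -0.0, -1.0]]
wrist_force: [-0.0, -0.4, 0.5]
gripper_width: 0.0562
finger_force: 32.1
6.45 [0.6079 0.0784 0.0511] R [[-0.9506, 0.3105, -0.0002], [0.3105, 0.9506, -0.0], [0.0002, -0.0001, -1.0]] q [-0.25  0.63  0.09  1.81 -0.08  0.7   1.14]
[321.  275.9] [ 95.7 110.9] 8335.0 plane [0.6071 0.0798 0.0675]
```

```bash
python3 -m crank '[{"x":1,"y":2,"z":0,"spin":0},{"x":0,"y":0,"z":0,"spin":0},{"x":0,"y":0,"z":0,"spin":0},{"x":0,"y":0,"z":0,"spin":0}]'
python3 look.py wg 0.0675; python3 - <<'E'
import cv2
i=cv2.imread('pics/wg.png')[150:350,220:420]; cv2.imwrite('pics/wgc.png',cv2.resize(i,(600,600)))
E
```

```text
clock: 7.0
tcp_pos: [0.6089, 0.0803, 0.0514]
orientation: [[-0.95, 0.311, 0.0], [0.311, 0.95, 0.0], [-0.0, 0.0, -1.0]]
wrist_force: [0.8, 0.5, -0.0]
gripper_width: 0.0561
finger_force: 32.1
7.0 [0.6089 0.0803 0.0514] R [[-0.9505, 0.3107, 0.0001], [0.3107, 0.9505, 0.0], [-0.0001, 0.0001, -1.0]] q [-0.25  0.63  0.09  1.81 -0.08  0.7   1.14]
[321.  275.9] [ 95.7 110.9] 8336.5 plane [0.6083 0.0817 0.0675]
```

View pics/wgc.png

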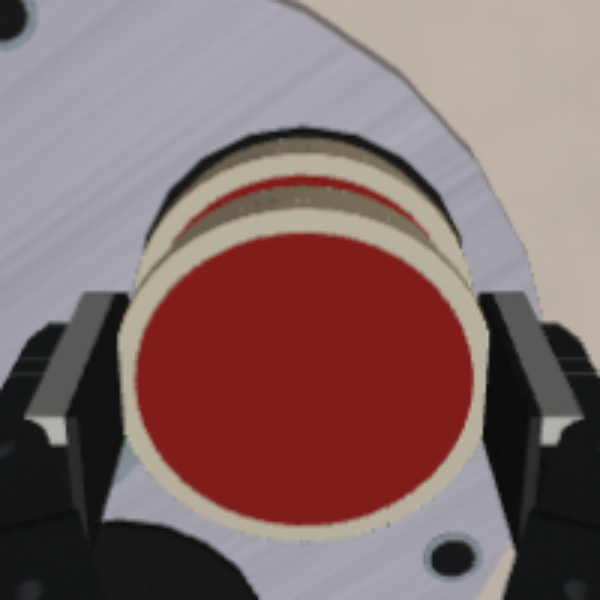

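The held dish and the base are concentric to within 0.5 mm, so I'll lower it.

```bash
python3 -m crank '[{"x":-0.4,"y":0,"z":-3,"spin":0},{"x":0,"y":0,"z":0,"spin":0},{"x":0,"y":0,"z":0,"spin":0}]'|egrep 'tcp|force'; python3 -m crank '[{"x":0,"y":0,"z":-1,"spin":0},{"x":0,"y":0,"z":0,"spin":0}]'|egrep 'tcp|force';python3 -m crank '[{"x":0,"y":0,"z":-0.5,"spin":0},{"x":0,"y":0,"z":0,"spin":0}]'|egrep 'tcp|force'
```

```text
tcp_pos: [0.6085, 0.0803, 0.0482]
wrist_force: [0.6, 0.9, -0.4]
finger_force: 32.1
tcp_pos: [0.6085, 0.0803, 0.0472]
wrist_force: [-0.2, -0.4, -0.5]
finger_force: 32.1
tcp_pos: [0.6085, 0.0804, 0.0468]
wrist_force: [0.2, 0.8, -0.2]
finger_force: 32.1
```

```bash
python3 -m crank '[{"x":0,"y":0,"z":-0.6,"spin":0},{"x":0,"y":0,"z":0,"spin":0}]'|egrep 'tcp|force'; python3 -m crank '[{"x":0,"y":0,"z":-0.5,"spin":0},{"x":0,"y":0,"z":0,"spin":0}]'|egrep 'tcp|force'
```

```text
tcp_pos: [0.6086, 0.0804, 0.0466]
wrist_force: [-0.8, -0.2, 4.0]
finger_force: 32.4
tcp_pos: [0.6086, 0.0804, 0.0465]
wrist_force: [-2.9, -0.2, 7.9]
finger_force: 32.6
```

```bash
python3 -m crank '[{"x":0,"y":0,"z":0.5,"spin":0},{"x":0,"y":0,"z":0,"spin":0}]'|egrep 'tcp|force'; python3 -m crank '[{"x":0,"y":0,"z":0,"spin":0},{"x":0,"y":0,"z":0,"spin":0},{"x":0,"y":0,"z":0,"spin":0},{"x":0,"y":0,"z":0,"spin":0}]' 1 |egrep 'width|force'; python3 -m crank '[{"x":0,"y":0,"z":40,"spin":0},{"x":0,"y":0,"z":60,"spin":0},{"x":0,"y":0,"z":21,"spin":0},{"x":0,"y":0,"z":0,"spin":0},{"x":0,"y":0,"z":0,"spin":0},{"x":0,"y":0,"z":0,"spin":0}]'|egrep 'tcp|force'
python3 look.py wh 0.0625; python3 - <<'E'
from h import *
im=cv2.imread('pics/wh.png'); h=cv2.cvtColor(im,cv2.COLOR_BGR2HSV)
print(h[60,300],im.mean())
E
```

```text
tcp_pos: [0.6086, 0.0803, 0.0466]
wrist_force: [-2.3, 0.0, 5.5]
finger_force: 32.5
wrist_force: [-0.2, 1.2, 0.6]
gripper_width: 0.0854
finger_force: 0.0
tcp_pos: [0.6075, 0.0802, 0.1654]
wrist_force: [0.2, -0.1, -0.6]
finger_force: 0.0
9.925 [0.6075 0.0802 0.1654] R [[-0.9506, 0.3105, -0.0029], [0.3105, 0.9506, -0.0006], [0.0025, -0.0015, -1.0]] q [-0.27  0.48  0.11  1.76 -0.06  0.91  1.12]
[390.1 361.8] [12.3 39.6] 340.0 plane [0.7923 0.0932 0.0625]
[321.6 198.4] [58.3 61.7] 2821.5 plane [0.6088 0.0815 0.0625]
[ 15  28 165] 122.07586197916666
```

```bash
python3 -m crank '[{"x":-36,"y":-48,"z":10,"spin":0},{"x":-36,"y":-48,"z":0,"spin":0},{"x":-36,"y":-48,"z":0,"spin":0},{"x":-10,"y":-50,"z":0,"spin":0},{"x":-10,"y":-50,"z":0,"spin":0},{"x":-10,"y":-50,"z":0,"spin":0},{"x":-10,"y":-50,"z":-15,"spin":0},{"x":-8,"y":-50,"z":-20,"spin":0},{"x":0,"y":-15,"z":-20,"spin":0},{"x":0,"y":0,"z":0,"spin":0}]'
python3 -m crank '[{"x":0,"y":0,"z":0,"spin":0},{"x":0,"y":0,"z":0,"spin":0},{"x":0,"y":0,"z":0,"spin":0}]' |egrep 'tcp|orie'
python3 look.py wi 0.0155
```

```text
clock: 11.22
tcp_pos: [0.4506, -0.3292, 0.12]
orientation: [[-0.95, 0.313, -0.004], [0.313, 0.95, 0.002], [0.005, 0.0, -1.0]]
wrist_force: [0.6, 0.9, 0.2]
gripper_width: 0.0855
finger_force: 0.0
tcp_pos: [0.4532, -0.3279, 0.1229]
orientation: [[-0.951, 0.309, 0.001], [0.309, 0.951, -0.0], [-0.001, 0.0, -1.0]]
11.6 [ 0.4532 -0.3279  0.1229] R [[-0.951, 0.3092, 0.0013], [0.3092, 0.951, -0.0003], [-0.0013, 0.0001, -1.0]] q [ 0.37  0.46  0.25  1.93 -0.15  0.77  1.96]
[319.1 192.2] [57.9 61.1] 2779.5 plane [ 0.4506 -0.3273  0.0155]
```

```bash
python3 -m crank '[{"x":-2.5,"y":0.5,"z":-30,"spin":0},{"x":0,"y":0,"z":-40,"spin":0},{"x":0,"y":0,"z":-30,"spin":0},{"x":0,"y":0,"z":-10,"spin":0},{"x":0,"y":0,"z":-6,"spin":0},{"x":0,"y":0,"z":0,"spin":0},{"x":0,"y":0,"z":0,"spin":0}]' |egrep 'tcp|force'
python3 look.py wj 0.0155
python3 - <<'E'
from h import *
s1=dict(tcp_pos=[0.4532,-0.3279,0.1229],orientation=[[-0.951,0.3092,0.0013],[0.3092,0.951,-0.0003],[-0.0013,0.0001,-1.0]])
s,im,C=snap(); r=max(reds(im,300),key=lambda r:r[2]); print('b',tri(cam('wrist',s1),(319.1,192.2),C,r[0]))
E
```

```text
tcp_pos: [0.4507, -0.3286, 0.0072]
wrist_force: [0.3, 0.4, 0.2]
finger_force: 0.0
12.525 [ 0.4507 -0.3286  0.0072] R [[-0.9505, 0.3106, 0.0016], [0.3106, 0.9505, -0.0009], [-0.0018, -0.0004, -1.0]] q [ 0.42  0.64  0.19  1.97 -0.22  0.55  2.02]
[321.  267.2] [ 92.4 106.2] 7704.0 plane [ 0.4502 -0.3272  0.0155]
b (array([ 0.45089594, -0.32742619,  0.01431541]), np.float64(1.8943516683298195e-05))
```

```bash
python3 -m crank '[{"x":-0.5,"y":0.8,"z":-6.5,"spin":0},{"x":0,"y":0,"z":0,"spin":0},{"x":0,"y":0,"z":0,"spin":0}]' |egrep 'tcp|force'
python3 -m crank '[{"x":0,"y":0,"z":0,"spin":0},{"x":0,"y":0,"z":0,"spin":0},{"x":0,"y":0,"z":0,"spin":0},{"x":0,"y":0,"z":0,"spin":0},{"x":0,"y":0,"z":0,"spin":0},{"x":0,"y":0,"z":0,"spin":0}]' -1 30
python3 look.py wk 0.0155
```

```text
tcp_pos: [0.4494, -0.3273, -0.0005]
wrist_force: [0.5, -0.3, 0.2]
finger_force: 0.0
clock: 13.75
tcp_pos: [0.4496, -0.3273, 0.0002]
orientation: [[-0.951, 0.311, 0.0], [0.311, 0.951, 0.0], [-0.0, 0.0, -1.0]]
wrist_force: [-1.7, 1.4, 5.4]
gripper_width: 0.0564
finger_force: 31.0
13.75 [ 4.496e-01 -3.273e-01  2.000e-04] R [[-0.9505, 0.3107, 0.0003], [0.3107, 0.9505, 0.0002], [-0.0002, 0.0003, -1.0]] q [ 0.42  0.65  0.19  1.97 -0.22  0.54  2.02]
[320.7 277.6] [ 95.1 110.7] 8267.5 plane [ 0.4503 -0.3265  0.0155]
```

```bash
python3 -m crank '[{"x":0,"y":0,"z":20,"spin":0},{"x":0,"y":0,"z":55,"spin":0},{"x":0,"y":0,"z":55,"spin":0},{"x":10,"y":50,"z":0,"spin":0},{"x":10,"y":50,"z":0,"spin":0},{"x":10,"y":50,"z":0,"spin":0},{"x":10,"y":50,"z":0,"spin":0},{"x":10,"y":50,"z":0,"spin":0},{"x":36,"y":50,"z":0,"spin":0},{"x":36,"y":48,"z":0,"spin":0}]' |egrep 'tcp|force'
python3 -m crank '[{"x":26,"y":40,"z":-15,"spin":0},{"x":10,"y":20,"z":-30,"spin":0},{"x":0,"y":0,"z":0,"spin":0},{"x":0,"y":0,"z":0,"spin":0},{"x":0,"y":0,"z":0,"spin":0},{"x":0,"y":0,"z":0,"spin":0}]'
python3 look.py wl 0.1005
```

```text
tcp_pos: [0.5727, 0.0223, 0.1313]
wrist_force: [1.3, -0.7, 0.7]
finger_force: 32.2
clock: 15.8
tcp_pos: [0.6079, 0.0796, 0.0859]
orientation: [[-0.95, 0.312, 0.002], [0.312, 0.95, 0.0], [-0.001, 0.001, -1.0]]
wrist_force: [0.7, -0.4, -0.3]
gripper_width: 0.0565
finger_force: 32.2
15.8 [0.6079 0.0796 0.0859] R [[-0.95, 0.3122, 0.0016], [0.3122, 0.95, 0.0001], [-0.0015, 0.0006, -1.0]] q [-0.3   0.58  0.15  1.81 -0.12  0.76  1.17]
[320.6 277.5] [ 94.9 110.6] 8245.0 plane [0.6089 0.0802 0.1005]
[319.2 289.3] [121.3 170. ] 852.0 plane [0.6149 0.0776 0.1005]
```

Lower to just above the pile, then measure again.

```bash
python3 -m crank '[{"x":0,"y":1.3,"z":-15,"spin":0},{"x":0,"y":0,"z":-4,"spin":0},{"x":0,"y":0,"z":0,"spin":0},{"x":0,"y":0,"z":0,"spin":0},{"x":0,"y":0,"z":0,"spin":0}]' |egrep 'tcp|force'
python3 look.py wm 0.0825; python3 - <<'E'
import cv2
i=cv2.imread('pics/wm.png')[150:350,220:420]; cv2.imwrite('pics/wmc.png',cv2.resize(i,(600,600)))
E
```

```text
tcp_pos: [0.6077, 0.0819, 0.0659]
wrist_force: [0.3, 0.9, -1.0]
finger_force: 32.2
16.475 [0.6077 0.0819 0.0659] R [[-0.9505, 0.3107, 0.0005], [0.3107, 0.9505, 0.0001], [-0.0004, 0.0002, -1.0]] q [-0.3   0.61  0.15  1.81 -0.13  0.73  1.17]
[320.6 277.5] [ 94.9 110.6] 8244.5 plane [0.6076 0.083  0.0825]
```

```bash
python3 -m crank '[{"x":0,"y":-1.1,"z":-2.5,"spin":0},{"x":0,"y":0,"z":0,"spin":0},{"x":0,"y":0,"z":0,"spin":0}]'|egrep 'tcp|force'; python3 -m crank '[{"x":0,"y":0,"z":-0.6,"spin":0},{"x":0,"y":0,"z":0,"spin":0}]'|egrep 'tcp|force';python3 -m crank '[{"x":0,"y":0,"z":-0.5,"spin":0},{"x":0,"y":0,"z":0,"spin":0}]'|egrep 'tcp|force'
```

```text
tcp_pos: [0.6075, 0.0808, 0.0632]
wrist_force: [0.1, 0.5, 0.4]
finger_force: 32.2
tcp_pos: [0.6075, 0.0809, 0.0625]
wrist_force: [0.4, 0.0, -0.2]
finger_force: 32.2
tcp_pos: [0.6076, 0.0809, 0.0623]
wrist_force: [-0.3, -0.8, 2.9]
finger_force: 32.4
```

```bash
python3 -m crank '[{"x":0,"y":0,"z":0.3,"spin":0},{"x":0,"y":0,"z":0,"spin":0}]'|egrep 'force'; python3 -m crank '[{"x":0,"y":0,"z":0,"spin":0},{"x":0,"y":0,"z":0,"spin":0},{"x":0,"y":0,"z":0,"spin":0},{"x":0,"y":0,"z":0,"spin":0}]' 1 |egrep 'width|force'; python3 -m crank '[{"x":0,"y":0,"z":40,"spin":0},{"x":0,"y":0,"z":60,"spin":0},{"x":0,"y":0,"z":0,"spin":0},{"x":0,"y":0,"z":0,"spin":0},{"x":0,"y":0,"z":0,"spin":0},{"x":0,"y":0,"z":0,"spin":0}]'|egrep 'tcp|force'
python3 look.py wn 0.0785; python3 - <<'E'
from h import *
i=cv2.imread('pics/wn.png'); cv2.imwrite('pics/wnc.png',cv2.resize(i[:300,170:470],None,fx=2,fy=2,interpolation=2))
E
```

```text
wrist_force: [-1.1, -0.1, -0.6]
finger_force: 32.3
wrist_force: [0.0, -0.5, 0.8]
gripper_width: 0.0852
finger_force: 0.0
tcp_pos: [0.6068, 0.0807, 0.161]
wrist_force: [-0.6, 0.1, -0.1]
finger_force: 0.0
18.9 [0.6068 0.0807 0.161 ] R [[-0.9505, 0.3106, -0.0023], [0.3106, 0.9505, -0.0006], [0.002, -0.0012, -1.0]] q [-0.32  0.48  0.17  1.77 -0.1   0.9   1.15]
[321.2 207.5] [62.4 66.7] 3265.0 plane [0.6085 0.0815 0.0785]
```

View pics/wnc.png

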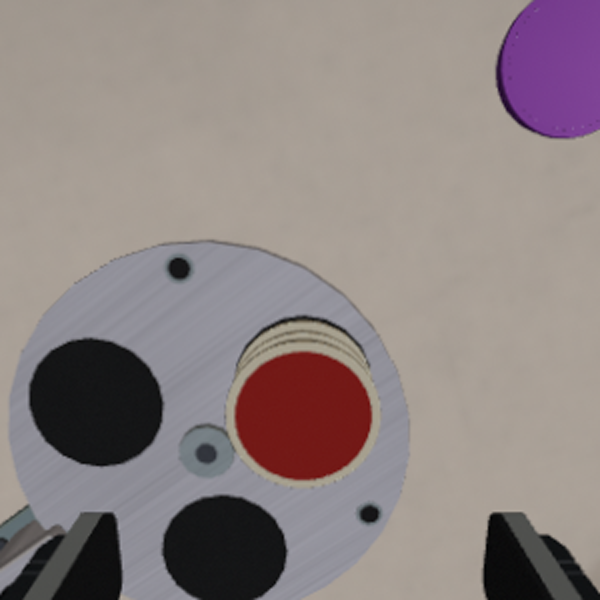

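The bands of the pile are even: the top dish is at crop (303,415) with three thin rims stacked above it. The measured centres agree to within 1 mm. Now the knob.

```bash
python3 -m crank '[{"x":0,"y":0,"z":40,"spin":0},{"x":15,"y":-46,"z":9,"spin":0},{"x":15,"y":-46,"z":0,"spin":0},{"x":13,"y":-45,"z":0,"spin":0},{"x":0,"y":0,"z":0,"spin":0},{"x":0,"y":0,"z":0,"spin":0},{"x":0,"y":0,"z":0,"spin":0},{"x":0,"y":0,"z":0,"spin":0}]'|egrep 'tcp|force'
cat > knob.py <<'E'
from h import *
import sys
s,im,C=snap(sys.argv[1]); print(s['clock'],np.round(s['tcp_pos'],4),np.round(s['orientation'],3).tolist())
g=cv2.cvtColor(im,cv2.COLOR_BGR2GRAY)
for th in (35,50,65):
    for c in cv2.findContours(((g<th)*255).astype(np.uint8),cv2.RETR_LIST,cv2.CHAIN_APPROX_NONE)[0]:
        if 250<cv2.contourArea(c)<12000:
            e=cv2.fitEllipse(c); print(th,np.round(e[0],1),np.round(e[1],1),cv2.contourArea(c),cv2.boundingRect(c),'z106',plane(C,e[0],.106).round(4),'z31',plane(C,e[0],.031).round(4))
E
python3 knob.py k1
```

```text
tcp_pos: [0.6505, -0.0546, 0.2114]
wrist_force: [0.2, 0.1, 0.1]
finger_force: 0.0
19.95 [ 0.6505 -0.0546  0.2114] [[-0.951, 0.309, -0.0], [0.309, 0.951, 0.001], [0.0, 0.0, -1.0]]
35 [389.  319.7] [39.1 53.2] 1104.0 (367, 293, 48, 53) z106 [ 0.7878 -0.03    0.106 ] z31 [ 0.8522 -0.0303  0.031 ]
35 [324.  193.6] [31.4 36.1] 889.0 (309, 176, 32, 36) z106 [ 0.6494 -0.0503  0.106 ] z31 [ 0.672  -0.0567  0.031 ]
35 [393.  179.7] [53.  56.3] 2343.5 (365, 152, 57, 56) z106 [0.6555 0.0064 0.106 ] z31 [0.6799 0.0171 0.031 ]
35 [341.8 103.7] [60.2 62. ] 2927.5 (312, 73, 61, 63) z106 [ 0.5861 -0.0158  0.106 ] z31 [ 0.5896 -0.0118  0.031 ]
50 [390.  318.4] [16. 38.] 438.0 (374, 308, 34, 22) z106 [ 0.7867 -0.0287  0.106 ] z31 [ 0.8508 -0.0286  0.031 ]
50 [390.5 319.7] [46.9 52.9] 1760.5 (367, 293, 52, 54) z106 [ 0.7883 -0.0287  0.106 ] z31 [ 0.8528 -0.0286  0.031 ]
50 [324.  193.6] [31.6 36.6] 904.5 (309, 175, 32, 38) z106 [ 0.6495 -0.0503  0.106 ] z31 [ 0.6721 -0.0567  0.031 ]
50 [393.  179.7] [53.2 57.2] 2387.5 (365, 152, 57, 56) z106 [0.6555 0.0064 0.106 ] z31 [0.6799 0.0171 0.031 ]
50 [341.8 1
[... 192 characters left out ...]
 [ 0.8508 -0.0285  0.031 ]
65 [505.8 315.8] [13.8 34. ] 351.5 (490, 306, 33, 20) z106 [0.8204 0.0781 0.106 ] z31 [0.8946 0.1105 0.031 ]
65 [390.5 319.7] [47.1 53.4] 1790.0 (367, 293, 52, 54) z106 [ 0.7883 -0.0286  0.106 ] z31 [ 0.8529 -0.0285  0.031 ]
65 [324.  193.5] [31.9 37. ] 924.5 (308, 175, 33, 38) z106 [ 0.6494 -0.0503  0.106 ] z31 [ 0.672  -0.0567  0.031 ]
65 [393.  179.7] [53.3 57.6] 2411.5 (365, 152, 57, 56) z106 [0.6555 0.0064 0.106 ] z31 [0.68   0.0171 0.031 ]
65 [341.8 103.7] [60.9 63. ] 3013.0 (311, 72, 63, 64) z106 [ 0.5861 -0.0158  0.106 ] z31 [ 0.5896 -0.0118  0.031 ]
65 [458.7  93. ] [56.6 64.5] 2865.0 (429, 62, 60, 63) z106 [0.6053 0.0703 0.106 ] z31 [0.6146 0.1003 0.031 ]
```

```bash
python3 -m crank '[{"x":0.5,"y":3.8,"z":-25,"spin":0},{"x":0,"y":0,"z":-35,"spin":0},{"x":0,"y":0,"z":0,"spin":0},{"x":0,"y":0,"z":0,"spin":0},{"x":0,"y":0,"z":0,"spin":0},{"x":0,"y":0,"z":0,"spin":0}]'|egrep 'tcp|force'
python3 knob.py k2 | grep -v '^35 \|^50'
python3 - <<'E'
from h import *
for n in ('k1','k2'):
    g=cv2.cvtColor(cv2.imread(f'pics/{n}.png'),cv2.COLOR_BGR2GRAY)
    x0,y0=(324,193) if n=='k1' else (320,235)
    print(n,'row',[int(v) for v in g[y0,x0-34:x0+36:2]]); print('col',[int(v) for v in g[y0-40:y0+50:2,x0]])
E
```

```text
tcp_pos: [0.6517, -0.0524, 0.1526]
wrist_force: [0.2, 0.8, 0.3]
finger_force: 0.0
20.75 [ 0.6517 -0.0524  0.1526] [[-0.951, 0.311, 0.002], [0.311, 0.951, 0.0], [-0.002, 0.001, -1.0]]
65 [399.  356.8] [19.6 40.2] 586.0 (381, 344, 38, 26) z106 [ 0.7751 -0.0288  0.106 ] z31 [ 0.8541 -0.0297  0.031 ]
65 [321.1 226.2] [19.1 20.2] 301.5 (311, 217, 21, 20) z106 [ 0.6535 -0.0516  0.106 ] z31 [ 0.6844 -0.0615  0.031 ]
65 [321.1 218.7] [41.3 48.1] 1559.5 (301, 195, 42, 48) z106 [ 0.6485 -0.05    0.106 ] z31 [ 0.6775 -0.0593  0.031 ]
65 [404.5 195.8] [63.4 69.3] 3450.5 (370, 163, 70, 66) z106 [0.6502 0.0046 0.106 ] z31 [0.6797 0.0169 0.031 ]
65 [343.2 104.7] [74.5 77.3] 4521.5 (306, 66, 76, 78) z106 [ 0.5855 -0.0161  0.106 ] z31 [ 0.5895 -0.0119  0.031 ]
65 [470.9  90. ] [79.7 95.2] 359.5 (424, 58, 36, 75) z106 [0.6    0.0561 0.106 ] z31 [0.6098 0.0889 0.031 ]
65 [491.2  91.5] [71.  82.4] 4598.0 (454, 52, 75, 80) z106 [0.6044 0.0674 0.106 ] z31 [0.6159 0.1046 0.031 ]
k1 row [164, 164, 165, 160, 159, 160, 158, 159, 161, 66, 19, 22, 25, 26, 31, 109, 132, 131, 130, 112, 38, 27, 26, 42, 28, 90, 138, 157, 159, 158, 158, 159, 163, 161, 158]
col [155, 156, 157, 115, 121, 158, 158, 160, 155, 156, 112, 50, 12, 11, 13, 22, 32, 28, 28, 71, 131, 132, 135, 135, 133, 130, 96, 25, 25, 19, 140, 177, 177, 177, 178, 178, 178, 178, 178, 177, 176, 175, 176, 176, 176]
k2 row [181, 156, 162, 164, 161, 163, 162, 162, 164, 105, 17, 21, 26, 26, 25, 27, 35, 73, 73, 56, 26, 27, 26, 24, 21, 21, 101, 180, 179, 179, 179, 179, 181, 181, 181]
col [36, 11, 10, 10, 11, 16, 23, 29, 32, 26, 26, 53, 134, 134, 139, 138, 137, 135, 133, 133, 73, 26, 24, 21, 109, 181, 181, 182, 181, 181, 180, 181, 181, 180, 180, 181, 181, 182, 181, 181, 180, 181, 180, 179, 180]
```

```bash
python3 - <<'E'
from h import *
P={'k1':dict(tcp_pos=[0.6505,-0.0546,0.2114],orientation=[[-0.951,0.309,0],[0.309,0.951,0.001],[0,0,-1]]),'k2':dict(tcp_pos=[0.6517,-0.0524,0.1526],orientation=[[-0.951,0.311,0.002],[0.311,0.951,0],[-0.002,0.001,-1]])}
r={}
for n,(x,y,w) in {'k1':(324,198,11),'k2':(321,226,14)}.items():
    g=cv2.cvtColor(cv2.imread(f'pics/{n}.png'),cv2.COLOR_BGR2GRAY)[y-w:y+w+1,x-w:x+w+1]
    m=cv2.moments(((g>80)*255).astype(np.uint8),True); r[n]=(x-w+m['m10']/m['m00'],y-w+m['m01']/m['m00']); print(n,r[n],m['m00'])
print(tri(cam('wrist',P['k1']),r['k1'],cam('wrist',P['k2']),r['k2']))
E
python3 -m crank '[{"x":1,"y":0.5,"z":-30,"spin":0},{"x":0,"y":0,"z":-20,"spin":0},{"x":0,"y":0,"z":0,"spin":0},{"x":0,"y":0,"z":0,"spin":0},{"x":0,"y":0,"z":0,"spin":0}]'|egrep 'tcp|force'
python3 knob.py k3 | grep -v '^35 \|^50'
```

```text
k1 (324.01190476190476, 198.5) 168.0
k2 (320.89179104477614, 226.58582089552237) 268.0
(array([ 0.65261868, -0.05135783,  0.1087162 ]), np.float64(0.00021384736532962154))
tcp_pos: [0.6528, -0.052, 0.1025]
wrist_force: [-0.5, -0.4, -0.0]
finger_force: 0.0
21.425 [ 0.6528 -0.052   0.1025] [[-0.95, 0.311, 0.002], [0.311, 0.95, -0.0], [-0.002, 0.001, -1.0]]
65 [319.8 264.9] [23.5 25.8] 473.5 (307, 253, 27, 25) z106 [ 0.6535 -0.0517  0.106 ] z31 [ 0.695  -0.0654  0.031 ]
65 [319.9 253.3] [53.7 65.3] 2747.0 (294, 221, 54, 65) z106 [ 0.6474 -0.0496  0.106 ] z31 [ 0.6855 -0.0622  0.031 ]
65 [347.1 105.6] [91.9 95.5] 6888.5 (301, 58, 93, 96) z106 [ 0.5848 -0.0169  0.106 ] z31 [ 0.5892 -0.012   0.031 ]
65 [502.7  88.5] [ 95.2 114.6] 608.5 (446, 46, 45, 95) z106 [0.598  0.0479 0.106 ] z31 [0.6096 0.0878 0.031 ]
65 [539.2  89.4] [ 89.6 108.2] 7609.0 (491, 38, 97, 104) z106 [0.6031 0.0632 0.106 ] z31 [0.6174 0.1113 0.031 ]
```

```bash
python3 -m crank '[{"x":0.2,"y":0.4,"z":-15,"spin":0},{"x":0,"y":0,"z":-7,"spin":0},{"x":0,"y":0,"z":0,"spin":0},{"x":0,"y":0,"z":0,"spin":0}]'|egrep 'tcp|force'
python3 -m crank '[{"x":0,"y":0,"z":0,"spin":0},{"x":0,"y":0,"z":0,"spin":0},{"x":0,"y":0,"z":0,"spin":0},{"x":0,"y":0,"z":0,"spin":0},{"x":0,"y":0,"z":0,"spin":0},{"x":0,"y":0,"z":0,"spin":0},{"x":0,"y":0,"z":0,"spin":0},{"x":0,"y":0,"z":0,"spin":0}]' -1 70
```

```text
tcp_pos: [0.6523, -0.0515, 0.0793]
wrist_force: [0.4, -0.5, -0.6]
finger_force: 0.0
clock: 22.98
tcp_pos: [0.6521, -0.0522, 0.0799]
orientation: [[-0.95, 0.311, -0.0], [0.311, 0.95, -0.001], [-0.0, -0.001, -1.0]]
wrist_force: [-2.0, -1.6, 5.7]
gripper_width: 0.026
finger_force: 69.1
```

```bash
for i in 1; do python3 -m crank '[{"x":0,"y":0,"z":4,"spin":0},{"x":0,"y":0,"z":4,"spin":0},{"x":0,"y":0,"z":0,"spin":0},{"x":0,"y":0,"z":0,"spin":0}]'|egrep 'tcp|force|width'; done
python3 -m crank '[{"x":0,"y":0,"z":4,"spin":0},{"x":0,"y":0,"z":4,"spin":0},{"x":0,"y":0,"z":0,"spin":0},{"x":0,"y":0,"z":0,"spin":0}]'|egrep 'tcp|force|width'
python3 -m crank '[{"x":0,"y":0,"z":3,"spin":0},{"x":0,"y":0,"z":0,"spin":0},{"x":0,"y":0,"z":0,"spin":0}]'|egrep 'tcp|force|width'
```

```text
tcp_pos: [0.652, -0.0522, 0.0868]
wrist_force: [2.7, -4.9, -8.5]
gripper_width: 0.026
finger_force: 69.2
tcp_pos: [0.652, -0.0521, 0.0946]
wrist_force: [3.6, -4.5, -10.2]
gripper_width: 0.0258
finger_force: 69.4
tcp_pos: [0.652, -0.0521, 0.0974]
wrist_force: [3.6, -5.2, -11.4]
gripper_width: 0.0257
finger_force: 69.4
```

```bash
for i in 1; do python3 -m crank '[{"x":0,"y":0,"z":2,"spin":0},{"x":0,"y":0,"z":0,"spin":0},{"x":0,"y":0,"z":0,"spin":0}]'|egrep 'tcp|t_force'; done
python3 -m crank '[{"x":0,"y":0,"z":1,"spin":0},{"x":0,"y":0,"z":0,"spin":0},{"x":0,"y":0,"z":0,"spin":0}]'|egrep 'tcp|t_force'
python3 -m crank '[{"x":0,"y":0,"z":1,"spin":0},{"x":0,"y":0,"z":0,"spin":0},{"x":0,"y":0,"z":0,"spin":0}]'|egrep 'tcp|t_force|width'
```

```text
tcp_pos: [0.6519, -0.0522, 0.0993]
wrist_force: [3.7, -5.2, -11.6]
tcp_pos: [0.652, -0.0521, 0.1001]
wrist_force: [4.0, -4.2, -13.2]
tcp_pos: [0.6519, -0.0522, 0.1002]
wrist_force: [5.8, -5.3, -18.5]
gripper_width: 0.0258
```

```bash
python3 -m crank '[{"x":0,"y":0,"z":0,"spin":0},{"x":0,"y":0,"z":0,"spin":0},{"x":0,"y":0,"z":0,"spin":0},{"x":0,"y":0,"z":0,"spin":0},{"x":0,"y":0,"z":0,"spin":0},{"x":0,"y":0,"z":0,"spin":0},{"x":0,"y":0,"z":0,"spin":0},{"x":0,"y":0,"z":0,"spin":0}]'|egrep 'clock|tcp|force'
python3 - <<'E'
from h import *
s,im,C=snap('kend')
for r in reds(im,300): print(np.round(r[0],1),np.round(r[1],1),plane(C,r[0],.0785).round(4))
g=cv2.cvtColor(im,cv2.COLOR_BGR2GRAY)
print('bright knob top z now',[ (np.round(cv2.minEnclosingCircle(c)[0],1),cv2.contourArea(c)) for c in cv2.findContours(((g<65)*255).astype(np.uint8)[230:320,270:370],cv2.RETR_LIST,cv2.CHAIN_APPROX_NONE)[0] if cv2.contourArea(c)>200])
E
```

```text
clock: 26.48
tcp_pos: [0.6519, -0.0521, 0.1002]
wrist_force: [6.3, -4.8, -18.2]
finger_force: 70.3
[541.9 356.3] [ 16.5 110.7] [0.7816 0.0643 0.0785]
[542.6  91.1] [ 91.3 110.2] [0.6084 0.0808 0.0785]
bright knob top z now [(array([50.5, 63. ]), 601.0), (array([49.5, 61.6]), 5473.0)]
```

The pile top still measures (0.6084,0.0808). The knob is against its stop: the TCP stays at 100.2 mm while the pull force has risen to 18 N.

```bash
python3 -c "
from station import robot
print(robot.close_job())"
```

```text
the job is handed in; nothing more can be done
None
```

The two dishes are stacked on the carousel dish, with centres agreeing to within about 1 mm, and the arm is holding the plunger knob fully up against its stop (about 20 mm of pull); the job is handed in after about 26.5 s.

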